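Put the small mug in the sink-side tidy and latch its door

TASK

Stand the smaller of the two red mugs upright inside the open-topped bamboo tidy, let go of it, and then swing the tidy's little door shut and press it until its sprung latch snaps in and holds it closed by itself. Feel your way: the door must not be slammed and must never be pushed harder than 16 N. Leave the big mug, the cafetiere and the jar in the tidy undisturbed.

Things in the scene. Friction and masses are not known exactly. Their poses are not given: they have to be found in the camera images.
- tidy: bamboo tidy fixed to the worktop: open-topped box 190 deep (its x), 240 wide (its y), 100 mm high, walls 12, floor 8 mm; its front (-x, towards the robot) is a hinged door. Origin: centre of its underside; x runs from door to back wall, y to the hinge side. Bay behind the door: x -40 to +83, y -108 to +108 mm; a jar stands in its back corner at -y
- bay (a point): centre of the bay's floor: 5 mm behind the tidy's origin, 8 mm above the worktop
- door (a joint): door's opening angle (rad), grows as it opens; latched it is -0.065 to +0.065 (see tongue_tip). Plain flat wooden door, 198 wide, 12 thick, from 12 to 100 mm above the worktop. Starts part open, swung out towards the robot; springs open a little if let go unlatched; needs about 1 N to swing until, 0.09 rad before it latches, the tongue meets the strike
- door_hinge (a point): point on the door's upright hinge axis, level with the door's top; at x = -79, y = +104, z = 100 mm in the tidy's frame, in the middle of the door's thickness. Shut, the door lies along the tidy's -y from here, its outer face towards -x
- door_edge (a point): top corner of the door's outer face at its free edge: 200 mm from the hinge axis along the door, 6 mm outward of it, 100 mm above the worktop
- tongue (a joint): how far the latch tongue is pushed in (m); 0 = fully out. Sprung brass tongue of a steel latch on the inside of the door's free edge: leading face sloped, back square. As the door is shut the strike bar wedges it in 5 mm (push of 3 to 8 N on the door 150 mm from the hinge), then it snaps out behind the bar and holds
- tongue_tip (a point): tongue's tip, 10 mm beyond the door's free edge, 83 mm above the worktop. Strike bar and rubber buffer are one adjustable fitting on the tidy's wall, set up to 12 mm nearer or deeper than nominal (not measured): the door latches at -0.065 to +0.065 rad. After the snap the push falls off, then the buffer adds about 14 N per mm: a press risen to 10 to 13 N has latched it
- mug_center (a point): smaller red ceramic mug, straight-sided, 58 mm across and 75 mm high, wall 3.5 mm, standing upright; this point is its axis at half height. Its loop handle is on its own +y side, reaching 66 mm from the axis, and points roughly towards the robot at the start
- big_mug: bigger red mug, 86 mm across, 105 mm high, handle on its +y side reaching 80 mm from the axis; origin at the centre of its underside. Leave alone
- jar: small white jar with a wooden lid, 40 mm across, 62 mm high, standing in the tidy's back corner on the -y side; origin at the centre of its underside. Leave alone
- cafetiere: glass cafetiere, 98 mm across, 237 mm high with its plunger knob, black handle on its +y side; origin at the centre of its underside. Leave alone
Things that resemble listed ones, but are neither listed nor needed, are in the scene too. What is shaped like the part that bears mug_center but blue is not meant.

How it is judged:
By the outcome, as a careful person would: the job done as asked, in the order asked, and still so for the second after the job is handed in, with the robot touching nothing.
It also fails if it takes over 67 s, if anything falls off the work surface, if the arm or the gripper's body presses on something with over 40 N, if the wrist force passes 120 N, or if a joint passes its speed limit or range.

ROBOT

A 7-joint arm with a two-finger parallel gripper is mounted at the origin on the work surface. World frame = base frame: x ahead of the robot, y to its left, z up, the work surface at z = 0. Lengths are in m, angles in rad, forces in N, time in s.
With the tool pointing down it reaches from about 0.4 to 0.85 m from the base axis. Payload 10.4 kg.
Tool frame: the origin (TCP) lies at the very end of the fingers, on their centre line; the grasp point (between the pads) lies manip.hold_point_z behind it (manip.hold_point_z is the distance from the TCP to the grasp point, in m); z points along the fingers, y is the direction in which the jaws open and shut (so a half turn about z gives the same grasp; the last joint's range is limited). The gripper opens to 85 mm and grips with 20 to 120 N. Pads are 22 mm wide; open, the fingers measure 114 mm over their backs; the gripper's body (76 mm by 85 mm) begins 54 mm behind the grasp point. The pads swing forward as they close: fully open they stand 13 mm farther back than shut.
Start: joints at [-1.129, 0.332, -0.065, 1.46, 0.022, 1.35, -0.088], TCP at [0.28, 0.559, 0.231] pointing down, gripper open.
Joint ranges: [-2.6, 2.6], [-0.5, 2.12], [-1.47, 1.34], [0.16, 2.42], [-1.27, 4.41], [0.06, 2.06], [-2.6, 2.6]. Speed limits (rad/s): [2.22, 2.22, 2.79, 2.79, 3.14, 3.14, 3.14].

INTERFACE

Orientations are given as a unit quaternion [x, y, z, w].
In Python, from workcell import manip gives the robot as it stands.
- The arm moves only by the tool jog_arm, never from a script. Its arguments are lists of equal length, an entry for each row: "translation": the shift along the world's x, y, z in mm, a list of three; "turn": the turn about the world's z in degrees. In form: {"translation": [[x, y, z], ...], "turn": [turn, ...]}. A call has 1 to 12 rows; each row is the pose to reach, as a shift and turn from the pose measured when the call began; what a row does not reach only later rows make up. A row lasts 1/12 s, in which the tool goes at most 41.7 mm and 7.16 degrees, less where a joint would pass 70% of its speed; a pose out of reach is approached as far as the arm can. A call with a gripper value outside its range is refused whole. "grip" is the finger opening in mm, from 0 to 85.4, set as the call begins (left out, the last holds). The fingers move at their own pace and stop on an object; "grip_force" is the grip in N (left out, the last holds). Time passes only in rows, so rows that repeat a pose let the fingers close. It gives the time, the measured TCP pose, the force and the opening at its end, in the units of the state.
- manip.get_obs(): the state, without advancing time (a new reading comes with each control period).
- manip.camera(name): name is "scene" or "side" or "wrist"; returns a dict with "frame" (384x512x3 uint8, red, green, blue), "mtx" (3x3 intrinsics, pixels), "k1" (the pictures are not rectified: a ray, as slopes to the right and down, at radius r is drawn at 1 + k1 r^2 times it, then the intrinsics apply), "pose" (4x4, takes a point from camera to world coordinates). Camera axes: x right, y down, z forward; pixel columns grow to the right and rows downward; lengths in m; the calibration is good to about 2 mm. A picture is of the moment at which its call begins. There is no depth.
- manip.hand_in(): hands the job in, once; it reports no verdict.
Trained networks look in a picture, given as the dict that the camera call returned (one of the last four; its "shot" number tells which), for a name from the list of things; names that differ only in an ending like _2 or _b are one class to them, and where a whole thing is asked for, a point or a joint stands for the part that bears it (a point fixed in the world has none). Each returns a list of dicts, best first, with "confidence" (0 to 1); they miss things now and then, are a little off and sometimes report something else, mostly with a low value. They report only what shows in the picture. A call takes as long as a camera call. They do not tell look-alikes from the thing itself.
- manip.outline_of(picture, label): "mask" (384x512 bool, what is visible of it) and "extent" ([left, top, right, bottom] in pixels, round what is visible of it).
- manip.pinpoint(picture, label): "at" ([column, row] in pixels: a listed point, or the origin of a listed thing).
The state is a dict: "clock": time; "joint_pos": joint angles; "joint_velocities": joint speeds; "tau": joint torques, N m; "position": TCP position; "ee_rot": TCP orientation; "ft_force": force on the tool from outside, world axes, zero at the start; "torque": the same for the moment, N m; "grip_width": opening from 0.0 (shut) to 1.0 (fully open).
Only numpy, scipy, OpenCV 4.12 (cv2) and the standard library are available. Lean on these libraries where they do the work, as an engineer would, in place of code of your own. Each camera call takes 0.05 s, during which the arm holds its last target. There are 200 camera calls.

## Working session

There is one attempt and no reset: what is moved stays moved. The work goes in short steps, Python scripts to look and compute and a tool call to move; the robot and the scene stay as the last step left them, time stands still between calls to the robot, and variables do not carry over. Pictures are saved under pics/ and viewed, about 8 in all and at most 12, crops included, and the job is handed in when it is done.

Besides the shell and the picture viewer there is one more tool, called as name(argument=value, ...), one argument or row to a line, values as JSON. jog_arm: Moves the arm, as the interface text tells. Its arguments: {"type":"object","properties":{"translation":{"type":"array"},"turn":{"type":"array"},"grip":{"type":"number"},"grip_force":{"type":"number"}},"required":["translation","turn"]}

```bash
mkdir -p pics
cat > h.py <<'E'
import numpy as np, cv2
from workcell import manip
def ray(c,p):
    K=np.array(c["mtx"]);x=np.array([(p[0]-K[0,2])/K[0,0],(p[1]-K[1,2])/K[1,1]])
    u=x.copy()
    for _ in range(20): u=x/(1+c["k1"]*(u@u))
    P=np.array(c["pose"]);d=P[:3,:3]@np.array([u[0],u[1],1]);return P[:3,3],d/np.linalg.norm(d)
def atz(c,p,z):
    o,d=ray(c,p);return o+d*(z-o[2])/d[2]
def proj(c,X):
    P=np.array(c["pose"]);q=P[:3,:3].T@(np.array(X)-P[:3,3]);u=q[:2]/q[2];u=u*(1+c["k1"]*(u@u));K=np.array(c["mtx"])
    return np.array([K[0,0]*u[0]+K[0,2],K[1,1]*u[1]+K[1,2]])
def tri(l):
    A=np.zeros((3,3));b=np.zeros(3)
    for c,p in l:
        o,d=ray(c,p);M=np.eye(3)-np.outer(d,d);A+=M;b+=M@o
    return np.linalg.solve(A,b)
def save(c,n,crop=None,s=1):
    f=c["frame"][:,:,::-1]
    if crop: f=f[crop[1]:crop[3],crop[0]:crop[2]]
    cv2.imwrite("pics/"+n,cv2.resize(f,None,fx=s,fy=s,interpolation=cv2.INTER_CUBIC))
E
python3 - <<'E'
from h import *
cs={n:manip.camera(n) for n in("scene","side","wrist")}
for n in cs:
    save(cs[n],n+"0.png",s=1.4)
    print(n,np.round(cs[n]["pose"],3).tolist())
Z=dict(bay=.008,door_hinge=.1,door_edge=.1,tongue_tip=.083,mug_center=.0375,big_mug=0,jar=.008,cafetiere=0,tidy=0)
for l in Z:
    for n in cs:
        for r in manip.pinpoint(cs[n],l)[:4]:
            print(l,n,np.round(r["at"]),round(r["confidence"],2),np.round(atz(cs[n],r["at"],Z[l]),3))
o=manip.get_obs();print(o,manip.hold_point_z)
E
```

```text
scene [[-0.043, 0.83, -0.556, 1.096], [0.999, 0.043, -0.013, -0.03], [0.013, -0.556, -0.831, 0.91], [0.0, 0.0, 0.0, 1.0]]
side [[0.981, -0.137, 0.137, 0.374], [-0.194, -0.729, 0.657, -0.768], [0.01, -0.671, -0.741, 0.889], [0.0, 0.0, 0.0, 1.0]]
wrist [[0.448, 0.863, 0.235, 0.221], [0.894, -0.432, -0.119, 0.589], [-0.002, 0.263, -0.965, 0.374], [0.0, 0.0, 0.0, 1.0]]
bay scene [243. 230.] 0.94 [ 0.636 -0.076  0.008]
bay side [310. 206.] 0.6 [ 0.65  -0.087  0.008]
bay side [273. 151.] 0.43 [0.599 0.129 0.008]
door_hinge scene [288. 192.] 0.67 [0.57  0.036 0.1  ]
door_hinge scene [234. 147.] 0.46 [ 0.43  -0.111  0.1  ]
door_hinge scene [207. 243.] 0.38 [ 0.721 -0.153  0.1  ]
door_hinge side [276. 154.] 0.91 [0.58  0.023 0.1  ]
door_edge scene [233. 147.] 0.79 [ 0.429 -0.115  0.1  ]
door_edge side [227. 203.] 0.81 [ 0.436 -0.114  0.1  ]
door_edge side [341. 298.] 0.66 [ 0.619 -0.394  0.1  ]
tongue_tip scene [230. 155.] 0.6 [ 0.444 -0.124  0.083]
tongue_tip side [230. 214.] 0.47 [ 0.438 -0.133  0.083]
mug_center scene [212. 136.] 0.86 [ 0.34  -0.189  0.038]
mug_center scene [172. 163.] 0.6
[... 638 characters left out ...]
os': array([-1.1285954 ,  0.33222023, -0.06469711,  1.46009751,  0.0216203 ,
        1.34988857, -0.08849909]), 'joint_velocities': array([3.36719910e-05, 1.26095728e-04, 1.11066326e-03, 1.02622758e-03,
       5.24026238e-04, 1.93272970e-04, 1.19173215e-03]), 'tau': array([ 1.94167387e-04, -6.25222850e+01,  4.92027705e-02, -3.91821849e+01,
        1.65062916e-02,  2.04007185e-03, -4.84783413e-05]), 'position': array([0.28015569, 0.55872208, 0.23132607]), 'ee_rot': array([2.30311287e-01, 9.73117007e-01, 3.97277985e-05, 9.73852089e-06]), 'ft_force': array([ 0.07629708, -0.18150688, -0.36379301]), 'torque': array([-0.0219081 , -0.03668695,  0.05692533]), 'grip_width': 1.0027593546658875} 0.0187
```

View pics/scene0.png

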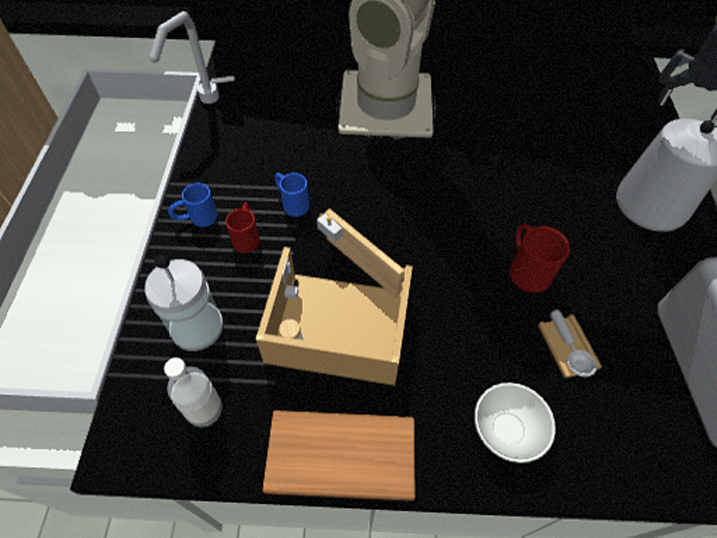

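View pics/side0.png

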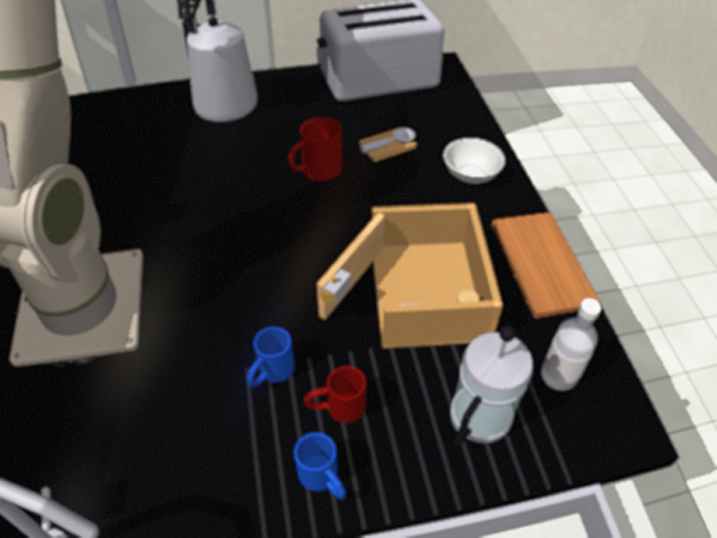

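The scene view shows the small red mug at about (173,164), the big red one at (385,183), and blue look-alikes at (210,139) and (142,146). In the side view the small red mug is at (248,282). It fits the description: red, smaller, and its handle points towards the robot. I'll confirm it in a crop and fit the tidy.

Run:
```python
from h import *
cs={n:manip.camera(n) for n in("scene","side")}
a=cs["scene"]["frame"][100:300,120:320];b=cs["side"]["frame"][130:330,190:390]
f=np.hstack([a,b])[:,:,::-1];cv2.imwrite("pics/crop1.png",cv2.resize(f,None,fx=2,fy=2,interpolation=cv2.INTER_CUBIC))
def pp(l,n,near):
    r=[x for x in manip.pinpoint(cs[n],l) if np.hypot(*(np.array(x["at"])-near))<25]
    return r[0]["at"] if r else None
for l,ns,nd in(("mug_center",(172,163),(248,284)),("door_hinge",(288,192),(276,154)),("door_edge",(233,147),(227,203)),("tongue_tip",(230,155),(230,214)),("tidy",(242,227),(307,205)),("bay",(243,230),(310,206))):
    u=pp(l,"scene",ns);v=pp(l,"side",nd)
    if u is not None and v is not None: print(l,u,v,np.round(tri([(cs["scene"],u),(cs["side"],v)]),4))
# red mask of small mug -> handle side
for n,(x0,y0,x1,y1) in dict(scene=(155,140,190,185),side=(212,255,268,305)).items():
    f=cs[n]["frame"].astype(int);m=(f[:,:,0]>60)&(f[:,:,0]>2*f[:,:,2]);ys,xs=np.where(m[y0:y1,x0:x1]);print(n,xs.min()+x0,xs.max()+x0,ys.min()+y0,ys.max()+y0)
```

```text
mug_center [172.3, 161.8] [248.1, 285.1] [ 0.448  -0.2934  0.039 ]
door_hinge [289.1, 193.7] [274.0, 151.9] [0.5766 0.0363 0.0991]
door_edge [234.2, 144.0] [225.0, 204.7] [ 0.4273 -0.1152  0.1036]
tidy [240.4, 228.7] [305.9, 206.8] [ 0.6357 -0.0853  0.0103]
scene 161 184 144 180
side 217 261 261 301
```

View pics/crop1.png

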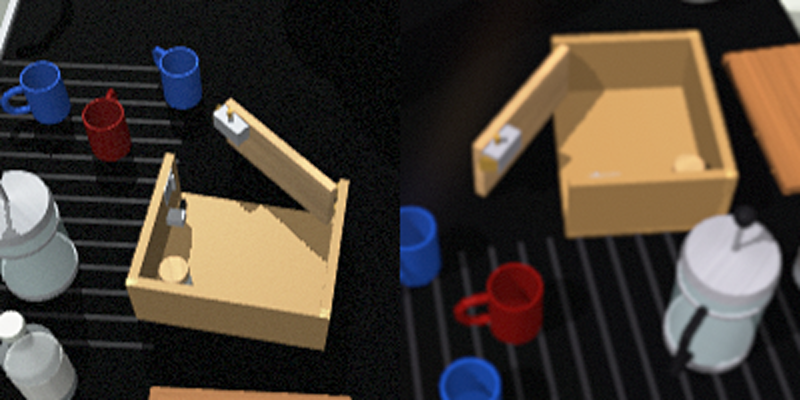

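The crop confirms the red mug at scene (173,164) and side (248,282), with its loop pointing to -x. Next I'll fit the tidy's pose from its rim corners and get the handle direction.

```bash
cat >> h.py <<'E'
def T(x,y,p): 
    c,s=np.cos(p[2]),np.sin(p[2]);return np.array([p[0]+c*x-s*y,p[1]+s*x+c*y])
E
python3 - <<'E'
from h import *
from scipy.optimize import least_squares
S=manip.camera("scene");D=manip.camera("side")
L=[(-95,120),(95,120),(95,-120),(-95,-120)]
A={"scene":[(293.5,191),(284,259),(186,241.5),(205,177.5)],"side":[(266.5,149),(340,146),(358.5,218),(272,221)]}
W=[]
for n,c in(("scene",S),("side",D)):
    P=[atz(c,q,.1)[:2] for q in A[n]];print(n,np.round(P,3).tolist());W+=P
W=np.array(W);LL=np.array(L*2)/1000
r=least_squares(lambda p:(np.array([T(x,y,p) for x,y in LL])-W).ravel(),[.63,-.08,0],loss="soft_l1",f_scale=.005);p=r.x
print("tidy",p,np.degrees(p[2]),np.round((np.array([T(x,y,p) for x,y in LL])-W)*1000).tolist())
h=T(-.079,.104,p);e=np.array([.428,-.115])
print("hinge",h,"door len",np.linalg.norm(e-h),"ang deg",np.degrees(np.arctan2(*(e-h)[::-1])-np.arctan2(-1,0)-p[2]))
print("tip",atz(S,(174.5,147),.05),atz(D,(217.5,284),.04))
for q in[(.04,.03),(.04,.04)]:print("place",q,T(*q,p))
E
```

```text
scene [[0.566, 0.049], [0.751, 0.026], [0.719, -0.202], [0.536, -0.18]]
side [[0.561, 0.046], [0.752, 0.023], [0.719, -0.212], [0.526, -0.183]]
tidy [ 0.64123258 -0.07936976 -0.13800748] -7.907245965801023 [[-2.0, 3.0], [1.0, 0.0], [-0.0, -9.0], [-5.0, -6.0], [2.0, 6.0], [-0.0, 4.0], [-0.0, 0.0], [5.0, -2.0]]
hinge [0.57729097 0.03450943] door len 0.2112838478140387 ang deg -37.050862560624644
tip [ 0.39806738 -0.2900751   0.05      ] [ 0.38685852 -0.28316122  0.04      ]
place (0.04, 0.03) [ 0.68497936 -0.05515779]
place (0.04, 0.04) [ 0.68635506 -0.04525287]
```

jog_arm(
  translation=[
    [15, -32, 0],
    [32, -68, 0],
    [50, -105, 0],
    [66, -140, 0],
    [83, -175, 0],
    [100, -210, 0],
    [117, -245, 0],
    [134, -280, 0],
    [150, -315, 0],
    [167, -350, 0],
    [184, -385, 0],
    [200, -415, 0],
  ],
  turn=[1.5, 3, 4.5, 6, 7.5, 9, 10.5, 12, 13.5, 15, 16.5, 18],
  grip=85,
)

```text
clock: 3.3
position: [0.4809, 0.141, 0.2318]
ee_rot: [0.075, 0.997, 0.0, 0.0]
ft_force: [0.8, 0.3, 0.9]
grip_width: 0.994
```

jog_arm(
  translation=[
    [-2, -35, 0],
    [-4, -72, 0],
    [-7, -110, 0],
    [-10, -147, 0],
    [-13, -184, 0],
    [-16, -221, 0],
    [-19, -258, 0],
    [-22, -295, 0],
    [-25, -332, 0],
    [-28, -368, 0],
    [-31, -404, 0],
    [-33, -434, 0],
  ],
  turn=[0, 0, 0, 0, 0, 0, 0, 0, 0, 0, 0, 0],
)

```text
clock: 4.3
position: [0.4471, -0.2956, 0.2322]
ee_rot: [0.076, 0.997, -0.0, 0.001]
ft_force: [0.4, 0.5, 0.4]
grip_width: 0.996
```

Run:
```python
from h import *
w=manip.camera("wrist");print(manip.get_obs()["position"])
save(w,"w1.png",s=1.2)
for r in manip.pinpoint(w,"mug_center")[:3]: print(r["at"],r["confidence"],atz(w,r["at"],.0375))
for r in manip.outline_of(w,"mug_center")[:3]: print(r["extent"],r["confidence"])
print(proj(w,(.448,-.293,.0375)),proj(w,(.448,-.293,.075)))
```

```text
[ 0.44549653 -0.30086615  0.23231867]
[335.8, 63.0] 0.98 [ 0.34964056 -0.19565048  0.0375    ]
[266.4, 171.5] 0.82 [ 0.45226711 -0.28304433  0.0375    ]
[161.1, 129.0] 0.81 [ 0.38771516 -0.39072504  0.0375    ]
[113.8, 101.7, 197.0, 167.6] 0.77
[289.2, 17.2, 382.1, 96.5] 0.59
[236.1, 116.2, 295.3, 205.8] 0.58
[257.22835054 169.16482533] [257.44217611 176.313286  ]
```

View pics/w1.png

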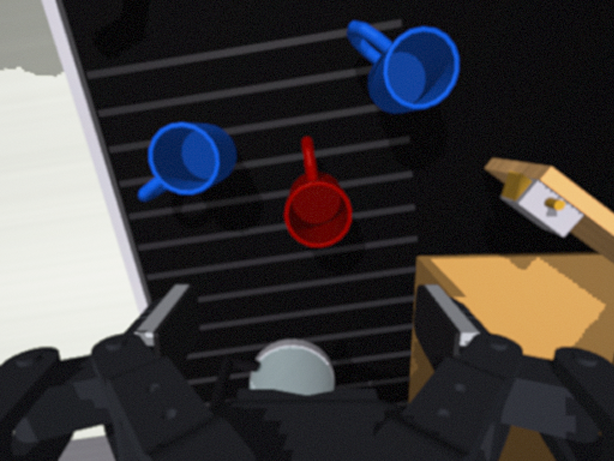

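jog_arm(
  translation=[
    [1, 3, -15],
    [2, 6, -35],
    [3, 10, -55],
    [4, 12, -75],
    [4, 12, -90],
    [4, 12, -90],
    [4, 12, -90],
  ],
  turn=[0, 0, 0, 0, 0, 0, 0],
)

```text
clock: 5.03
position: [0.4509, -0.2825, 0.1417]
ee_rot: [0.077, 0.997, -0.0, -0.0]
ft_force: [-1.0, -0.3, 0.2]
grip_width: 0.998
```

Run:
```python
from h import *
w=manip.camera("wrist");o=manip.get_obs();print(o["position"],o["ee_rot"])
f=w["frame"].astype(int);m=(f[:,:,0]>50)&(f[:,:,0]>2*f[:,:,2])&(f[:,:,0]>2*f[:,:,1])
ys,xs=np.where(m);print(xs.min(),xs.max(),ys.min(),ys.max(),len(xs))
for r in manip.pinpoint(w,"mug_center")[:3]: print(r["at"],r["confidence"],atz(w,r["at"],.0375))
# rim: row widths
for y in range(ys.min(),ys.max()+1,8):
    q=np.where(m[y])[0]
    if len(q):print(y,q.min(),q.max(),np.round(atz(w,(q.min(),y),.075),3)[:2],np.round(atz(w,(q.max(),y),.075),3)[:2])
```

```text
[ 0.4513129  -0.28306965  0.14251883] [ 7.70917606e-02  9.97023832e-01 -3.83772555e-04  4.37400627e-04]
210 290 113 242 6189
[111.3, 137.3] 0.83 [ 0.38986239 -0.39044736  0.0375    ]
[249.3, 190.7] 0.72 [ 0.45119757 -0.28717512  0.0375    ]
[354.5, 42.4] 0.57 [ 0.34990352 -0.19126053  0.0375    ]
113 235 241 [ 0.386 -0.286] [ 0.387 -0.282]
121 231 245 [ 0.391 -0.289] [ 0.392 -0.28 ]
129 231 247 [ 0.396 -0.29 ] [ 0.398 -0.279]
137 233 248 [ 0.402 -0.29 ] [ 0.403 -0.28 ]
145 233 250 [ 0.407 -0.291] [ 0.409 -0.279]
153 235 257 [ 0.413 -0.29 ] [ 0.415 -0.275]
161 229 273 [ 0.418 -0.296] [ 0.422 -0.265]
169 224 278 [ 0.423 -0.3  ] [ 0.429 -0.262]
177 220 281 [ 0.428 -0.304] [ 0.435 -0.261]
185 215 285 [ 0.433 -0.309] [ 0.441 -0.259]
193 211 288 [ 0.439 -0.313] [ 0.447 -0.257]
201 210 289 [ 0.445 -0.314] [ 0.453 -0.257]
209 211 289 [ 0.451 -0.315] [ 0.46  -0.258]
217 212 287 [ 0.457 -0.315] [ 0.465 -0.26 ]
225 217 283 [ 0.464 -0.313] [ 0.471 -0.264]
233 225 275 [ 0.471 -0.308] [ 0.477 -0.271]
241 245 258 [ 0.48  -0.294] [ 0.481 -0.285]
```

jog_arm(
  translation=[
    [0, -3, -20],
    [0, -3, -45],
    [0, -3, -70],
    [0, -3, -90],
    [0, -3, -102],
    [0, -3, -107],
    [0, -3, -107],
    [0, -3, -107],
  ],
  turn=[0, 0, 0, 0, 0, 0, 0, 0],
)

```text
clock: 5.8
position: [0.4523, -0.2868, 0.0371]
ee_rot: [0.077, 0.997, -0.001, 0.002]
ft_force: [0.2, -0.1, 0.3]
grip_width: 0.999
```

jog_arm(
  translation=[
    [0, 0, 0],
    [0, 0, 0],
    [0, 0, 0],
    [0, 0, 0],
    [0, 0, 0],
    [0, 0, 0],
    [0, 0, 0],
    [0, 0, 0],
    [0, 0, 0],
    [0, 0, 0],
  ],
  turn=[0, 0, 0, 0, 0, 0, 0, 0, 0, 0],
  grip=30,
  grip_force=40,
)

```text
clock: 6.63
position: [0.4531, -0.2872, 0.0385]
ee_rot: [0.077, 0.997, -0.001, 0.003]
ft_force: [-1.9, 2.8, 9.1]
grip_width: 0.669
```

jog_arm(
  translation=[
    [0, 0, 15],
    [0, 0, 40],
    [0, 0, 75],
    [0, 0, 110],
    [0, 0, 135],
    [0, 0, 145],
    [15, 15, 150],
    [40, 40, 150],
    [65, 65, 150],
    [92, 92, 150],
    [118, 118, 150],
    [144, 144, 150],
  ],
  turn=[0, 0, 0, 0, 0, 0, 0, 0, 0, 0, 0, 0],
)

```text
clock: 7.63
position: [0.5979, -0.1414, 0.1876]
ee_rot: [0.077, 0.997, -0.001, 0.002]
ft_force: [0.1, -2.5, -1.1]
grip_width: 0.677
```

jog_arm(
  translation=[
    [23, 23, 0],
    [46, 46, 0],
    [65, 65, 0],
    [78, 78, 0],
    [85, 85, 0],
    [88, 88, 0],
    [88, 88, 0],
    [88, 88, 0],
  ],
  turn=[0, 0, 0, 0, 0, 0, 0, 0],
)

```text
clock: 8.3
position: [0.6852, -0.0549, 0.1874]
ee_rot: [0.078, 0.997, -0.001, 0.002]
ft_force: [-0.4, -0.9, -0.3]
grip_width: 0.673
```

Run:
```python
from h import *
o=manip.get_obs();print(o["clock"],o["position"],o["ft_force"],o["grip_width"])
cs={n:manip.camera(n) for n in("scene","side","wrist")}
a=cs["scene"]["frame"][100:300,150:350];b=cs["side"]["frame"][70:270,220:420]
f=np.hstack([a,b])[:,:,::-1];cv2.imwrite("pics/crop2.png",cv2.resize(f,None,fx=2,fy=2,interpolation=cv2.INTER_CUBIC))
for l in("mug_center","door_edge","door_hinge","jar"):
  for n in cs:
    for r in manip.pinpoint(cs[n],l)[:3]: print(l,n,np.round(r["at"]),round(r["confidence"],2),np.round(atz(cs[n],r["at"],dict(mug_center=.18,jar=.008).get(l,.1)),3))
```

```text
8.3 [ 0.68515739 -0.05494295  0.18743645] [-0.44664192 -0.85258233 -0.34974121] 0.6732819186478526
mug_center scene [250. 214.] 0.67 [ 0.683 -0.055  0.18 ]
mug_center scene [214. 139.] 0.6 [ 0.472 -0.157  0.18 ]
mug_center scene [140. 148.] 0.55 [ 0.512 -0.335  0.18 ]
mug_center side [198. 253.] 0.84 [ 0.357 -0.29   0.18 ]
mug_center side [228. 327.] 0.59 [ 0.391 -0.449  0.18 ]
mug_center wrist [255. 239.] 0.77 [ 0.688 -0.055  0.18 ]
door_edge side [226. 205.] 0.87 [ 0.433 -0.118  0.1  ]
door_edge side [230. 118.] 0.67 [0.487 0.188 0.1  ]
door_hinge scene [288. 193.] 0.53 [0.572 0.036 0.1  ]
door_hinge side [275. 155.] 0.61 [0.577 0.021 0.1  ]
door_hinge side [342. 299.] 0.44 [ 0.62  -0.397  0.1  ]
door_hinge wrist [362.  23.] 0.74 [0.576 0.036 0.1  ]
jar scene [207. 244.] 0.58 [ 0.679 -0.166  0.008]
jar side [307. 205.] 0.3 [ 0.642 -0.082  0.008]
jar wrist [159. 183.] 0.57 [ 0.682 -0.162  0.008]
```

View pics/crop2.png

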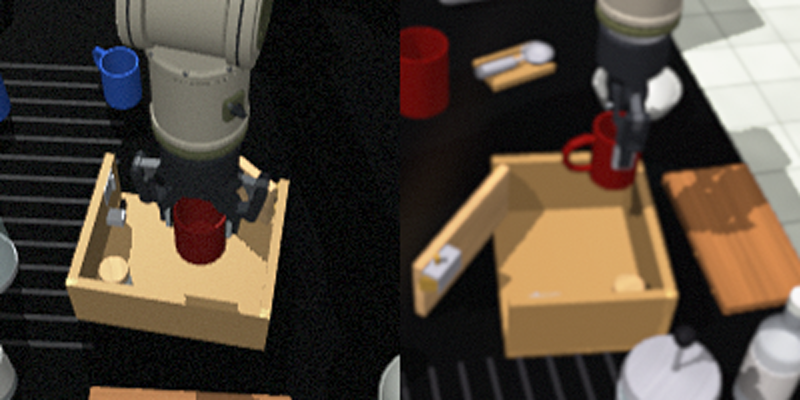

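jog_arm(
  translation=[
    [0, 0, -15],
    [0, 0, -35],
    [0, 0, -60],
    [0, 0, -85],
    [0, 0, -105],
    [0, 0, -120],
    [0, 0, -128],
    [0, 0, -132],
    [0, 0, -132],
  ],
  turn=[0, 0, 0, 0, 0, 0, 0, 0, 0],
)

```text
clock: 9.8
position: [0.6859, -0.0534, 0.0554]
ee_rot: [0.077, 0.997, -0.001, 0.002]
ft_force: [0.1, -0.2, -1.4]
grip_width: 0.674
```

jog_arm(
  translation=[
    [0, 0, -2],
    [0, 0, -4],
    [0, 0, -6],
    [0, 0, -8],
    [0, 0, -9],
    [0, 0, -9],
  ],
  turn=[0, 0, 0, 0, 0, 0],
)

```text
clock: 10.3
position: [0.6861, -0.0534, 0.0467]
ee_rot: [0.077, 0.997, -0.001, 0.002]
ft_force: [-0.8, 0.6, 0.3]
grip_width: 0.669
```

jog_arm(
  translation=[
    [0, 0, -1],
    [0, 0, -2],
    [0, 0, -2],
  ],
  turn=[0, 0, 0],
)

```text
clock: 10.55
position: [0.6864, -0.0535, 0.0467]
ee_rot: [0.077, 0.997, -0.0, 0.003]
ft_force: [-6.6, 1.9, 14.5]
grip_width: 0.671
```

jog_arm(
  translation=[
    [0, 0, 0],
    [0, 0, 0],
    [0, 0, 0],
    [0, 0, 0],
    [0, 0, 0],
    [0, 0, 0],
  ],
  turn=[0, 0, 0, 0, 0, 0],
  grip=80,
)

```text
clock: 11.05
position: [0.6863, -0.0535, 0.0465]
ee_rot: [0.077, 0.997, -0.0, 0.003]
ft_force: [0.6, -0.6, 0.5]
grip_width: 0.939
```

jog_arm(
  translation=[
    [0, 0, 10],
    [0, 0, 25],
    [0, 0, 50],
    [0, 0, 80],
    [0, 0, 115],
    [0, 0, 150],
    [0, 0, 170],
    [0, 0, 170],
  ],
  turn=[0, 0, 0, 0, 0, 0, 0, 0],
)

```text
clock: 11.72
position: [0.6885, -0.0543, 0.2243]
ee_rot: [0.077, 0.997, 0.0, 0.007]
ft_force: [0.1, -0.2, 1.4]
grip_width: 0.936
```

jog_arm(
  translation=[
    [-15, 0, 0],
    [-42, 1, 0],
    [-72, 2, 0],
    [-104, 3, 0],
    [-136, 4, 0],
    [-168, 6, 0],
    [-200, 7, 0],
    [-228, 8, 0],
    [-243, 8, 0],
    [-243, 8, 0],
    [-243, 8, 0],
  ],
  turn=[-3, -7, -11, -15, -19, -23, -27, -31, -35, -35, -35],
  grip=0,
)

```text
clock: 12.63
position: [0.4454, -0.0463, 0.2252]
ee_rot: [0.373, 0.928, -0.001, 0.008]
ft_force: [0.1, 0.4, 0.3]
grip_width: 0.0
```

Run:
```python
from h import *
o=manip.get_obs();print(o["clock"],o["position"],o["ee_rot"],o["grip_width"])
cs={n:manip.camera(n) for n in("scene","side","wrist")}
a=cs["scene"]["frame"][100:300,150:350];b=cs["side"]["frame"][100:300,200:400]
f=np.hstack([a,b])[:,:,::-1];cv2.imwrite("pics/crop3.png",cv2.resize(f,None,fx=2,fy=2,interpolation=cv2.INTER_CUBIC))
for l in("mug_center","door_edge","door_hinge","jar"):
  for n in cs:
    for r in manip.pinpoint(cs[n],l)[:3]: print(l,n,np.round(r["at"]),round(r["confidence"],2),np.round(atz(cs[n],r["at"],dict(mug_center=.0455,jar=.008).get(l,.1)),3))
```

```text
12.6333 [ 0.44540993 -0.04625685  0.22517012] [ 0.37313472  0.92774576 -0.00095602  0.00757515] 0.0002519788144938846
mug_center scene [248. 239.] 0.88 [ 0.679 -0.061  0.046]
mug_center scene [143. 145.] 0.58 [ 0.392 -0.385  0.045]
mug_center scene [212. 138.] 0.57 [ 0.355 -0.186  0.046]
mug_center side [197. 253.] 0.82 [ 0.352 -0.201  0.045]
mug_center side [224. 329.] 0.76 [ 0.386 -0.391  0.045]
mug_center side [321. 186.] 0.67 [ 0.684 -0.055  0.046]
mug_center wrist [102. 195.] 0.76 [ 0.35  -0.189  0.045]
mug_center wrist [ 30. 320.] 0.58 [ 0.39  -0.382  0.045]
door_edge scene [234. 149.] 0.69 [ 0.436 -0.113  0.1  ]
door_edge scene [245. 233.] 0.47 [ 0.689 -0.067  0.1  ]
door_edge side [225. 206.] 0.88 [ 0.43 -0.12  0.1 ]
door_edge wrist [200. 221.] 0.89 [ 0.438 -0.11   0.1  ]
door_hinge scene [288. 194.] 0.65 [0.575 0.036 0.1  ]
door_hinge side [276. 151.] 0.95 [0.584 0.035 0.1  ]
door_hinge side [226. 206.] 0.58 [ 0.432 -0.121  0.1  ]
door_hinge side [230. 214.] 0.38 [ 0.438 -0.146  0.1  ]
door_hinge wrist [413. 219.] 0.86 [0.576 0.037 0.1  ]
jar scene [209. 245.] 0.56 [ 0.683 -0.16   0.008]
```

View pics/crop3.png

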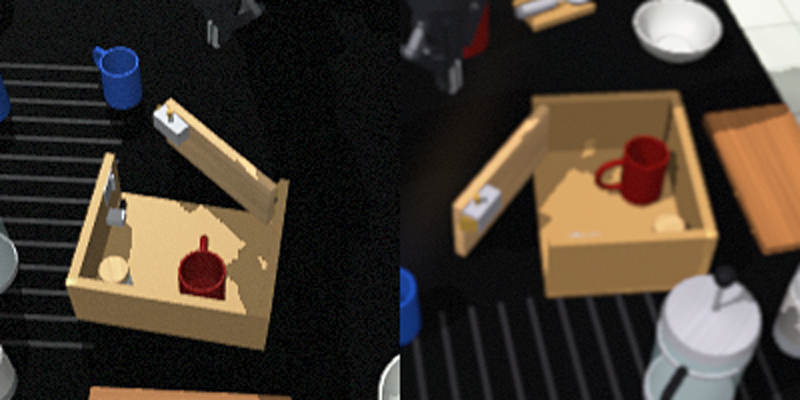

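jog_arm(
  translation=[
    [0, 0, -20],
    [0, 0, -50],
    [0, 0, -85],
    [0, 0, -115],
    [0, 0, -140],
    [0, 0, -155],
    [0, 0, -160],
    [0, 0, -160],
    [0, 0, -160],
  ],
  turn=[0, 0, 0, 0, 0, 0, 0, 0, 0],
)

```text
clock: 14.13
position: [0.446, -0.0463, 0.065]
ee_rot: [0.373, 0.928, -0.002, 0.007]
ft_force: [1.0, 0.6, 0.9]
grip_width: -0.0
```

```bash
cat >> h.py <<'E'
H=np.array([.5765,.0355]);PSI=-.138
def tcp(th,d=.017,r=.15):
    u0=np.array([np.sin(PSI),-np.cos(PSI)]);n0=np.array([-np.cos(PSI),np.sin(-PSI)])
    u=np.cos(th)*u0+np.sin(th)*n0;n=np.cos(th)*n0-np.sin(th)*u0
    return H+r*u+d*n,n,u
def where(p):
    # (r,d)->door angle if in contact with d=.017
    v=np.array(p)[:2]-H;_,n0,u0=tcp(0)
    return np.arctan2(v@n0,v@u0)-np.arctan2(.017,np.sqrt(v@v-.017**2)),np.linalg.norm(v)
E
python3 - <<'E'
from h import *
o=manip.get_obs();p=o["position"];print(p,o["ft_force"],where(p))
for th in np.arange(.7,-.11,-.05):
    q=tcp(th)[0];print(round(th,2),np.round((q-p[:2])*1000,1),"turn",round(np.degrees(.60-th),1))
E
```

```text
[ 0.44603318 -0.04632315  0.06495242] [0.96921916 0.61646254 0.88608225] (np.float64(0.7620339577921624), np.float64(0.1540020085773178))
0.7 [ 7.6 -5.9] turn -5.7
0.65 [ 12.1 -11.9] turn -2.9
0.6 [ 17.  -17.7] turn 0.0
0.55 [ 22.1 -23.3] turn 2.9
0.5 [ 27.5 -28.5] turn 5.7
0.45 [ 33.1 -33.6] turn 8.6
0.4 [ 39.  -38.3] turn 11.5
0.35 [ 45.1 -42.7] turn 14.3
0.3 [ 51.5 -46.8] turn 17.2
0.25 [ 58.  -50.6] turn 20.1
0.2 [ 64.7 -54.1] turn 22.9
0.15 [ 71.6 -57.2] turn 25.8
0.1 [ 78.6 -59.9] turn 28.6
0.05 [ 85.7 -62.4] turn 31.5
-0.0 [ 93.  -64.4] turn 34.4
-0.05 [100.3 -66.1] turn 37.2
-0.1 [107.8 -67.4] turn 40.1
```

jog_arm(
  translation=[
    [4, -3, 0],
    [8, -6, 0],
    [12, -12, 0],
    [14, -15, 0],
    [16, -17, 0],
    [18, -19, 0],
    [20, -21, 0],
    [22, -23, 0],
    [25, -26, 0],
    [28, -28, 0],
  ],
  turn=[0, 0, 0, 0, 0, 1, 2, 3, 4, 6],
)

```text
clock: 14.97
position: [0.4741, -0.0747, 0.0649]
ee_rot: [0.324, 0.946, -0.002, 0.007]
ft_force: [-0.7, 0.3, -0.1]
grip_width: 0.002
```

Run:
```python
from h import *
o=manip.get_obs();p=o["position"];print(o["clock"],p,o["ft_force"],where(p))
c=manip.camera("side");s=manip.camera("scene")
print([ (n,r["at"],round(r["confidence"],2),np.round(atz(k,r["at"],.1),3)) for n,k in(("si",c),("sc",s)) for r in manip.pinpoint(k,"door_edge")[:2]])
```

```text
14.9667 [ 0.47407769 -0.07472162  0.06494089] [-0.68895786  0.33296583 -0.13238156] (np.float64(0.4975104480141671), np.float64(0.1504630693431757))
[('si', [231.7, 208.6], 0.66, array([ 0.444, -0.131,  0.1  ])), ('sc', [228.6, 151.1], 0.87, array([ 0.445, -0.126,  0.1  ]))]
```

jog_arm(
  translation=[
    [3, -3, 0],
    [6, -5, 0],
    [9, -8, 0],
    [12, -10, 0],
    [15, -12, 0],
    [18, -14, 0],
    [21, -16, 0],
    [24, -18, 0],
    [27, -20, 0],
    [30, -22, 0],
    [32, -23, 0],
  ],
  turn=[1.5, 3, 4.5, 6, 7, 8.5, 10, 11, 12.5, 14, 15],
)

```text
clock: 16.08
position: [0.5062, -0.0976, 0.0649]
ee_rot: [0.198, 0.98, -0.001, 0.008]
ft_force: [0.1, 0.9, 0.2]
grip_width: 0.0
```

jog_arm(
  translation=[
    [1, 0, 0],
    [2, -1, 0],
    [3, -2, 0],
    [4, -2, 0],
    [5, -3, 0],
  ],
  turn=[0, 1, 1, 2, 2],
)

```text
clock: 16.5
position: [0.5112, -0.1005, 0.0649]
ee_rot: [0.181, 0.984, -0.001, 0.007]
ft_force: [-1.0, 0.8, -1.1]
grip_width: 0.001
```

Run:
```python
from h import *
o=manip.get_obs();p=o["position"];print(o["clock"],p,o["ft_force"],where(p))
th=where(p)[0]
for t in np.arange(th,th-.35,-.02):
    q=tcp(t)[0];print(round(t,3),np.round((q-tcp(th)[0])*1000,1),"turn",round(np.degrees(th-t),1))
```

```text
16.5 [ 0.51118274 -0.10046081  0.06487869] [-1.04256445  0.84320684 -1.11874344] (np.float64(0.19691041397364675), np.float64(0.15083662298106945))
0.197 [0. 0.] turn 0.0
0.177 [ 2.7 -1.3] turn 1.1
0.157 [ 5.5 -2.5] turn 2.3
0.137 [ 8.3 -3.7] turn 3.4
0.117 [11.1 -4.8] turn 4.6
0.097 [13.9 -5.8] turn 5.7
0.077 [16.8 -6.8] turn 6.9
0.057 [19.6 -7.8] turn 8.0
0.037 [22.5 -8.7] turn 9.2
0.017 [25.4 -9.5] turn 10.3
-0.003 [ 28.3 -10.3] turn 11.5
-0.023 [ 31.3 -11. ] turn 12.6
-0.043 [ 34.2 -11.6] turn 13.8
-0.063 [ 37.2 -12.2] turn 14.9
-0.083 [ 40.2 -12.8] turn 16.0
-0.103 [ 43.1 -13.2] turn 17.2
-0.123 [ 46.1 -13.7] turn 18.3
-0.143 [ 49.1 -14. ] turn 19.5
```

jog_arm(
  translation=[
    [1, -0.5, 0],
    [2, -1, 0],
    [3, -1.4, 0],
    [4, -1.8, 0],
    [4, -1.8, 0],
  ],
  turn=[0.4, 0.8, 1.2, 1.6, 1.6],
)

```text
clock: 16.92
position: [0.5154, -0.1024, 0.0649]
ee_rot: [0.167, 0.986, -0.001, 0.008]
ft_force: [0.1, -0.6, -0.0]
grip_width: 0.001
```

jog_arm(
  translation=[
    [0.7, -0.3, 0],
    [1.4, -0.6, 0],
    [2, -0.9, 0],
    [2, -0.9, 0],
  ],
  turn=[0.3, 0.6, 0.8, 0.8],
)

```text
clock: 17.25
position: [0.5175, -0.1033, 0.0649]
ee_rot: [0.16, 0.987, -0.001, 0.008]
ft_force: [0.1, 0.8, 0.0]
grip_width: 0.006
```

jog_arm(
  translation=[
    [0.7, -0.3, 0],
    [1.4, -0.6, 0],
    [2, -0.8, 0],
    [2, -0.8, 0],
  ],
  turn=[0.3, 0.6, 0.8, 0.8],
)

```text
clock: 17.58
position: [0.5197, -0.1042, 0.0649]
ee_rot: [0.153, 0.988, -0.001, 0.008]
ft_force: [0.2, 0.9, -1.0]
grip_width: -0.001
```

jog_arm(
  translation=[
    [0.7, -0.3, 0],
    [1.4, -0.6, 0],
    [2, -0.8, 0],
    [2, -0.8, 0],
  ],
  turn=[0.3, 0.6, 0.8, 0.8],
)

```text
clock: 17.92
position: [0.5218, -0.105, 0.0649]
ee_rot: [0.146, 0.989, -0.001, 0.008]
ft_force: [-0.5, -0.0, -0.2]
grip_width: -0.0
```

jog_arm(
  translation=[
    [0.7, -0.3, 0],
    [1.4, -0.5, 0],
    [2, -0.7, 0],
    [2, -0.7, 0],
  ],
  turn=[0.3, 0.6, 0.8, 0.8],
)

```text
clock: 18.25
position: [0.5239, -0.1058, 0.0649]
ee_rot: [0.138, 0.99, -0.001, 0.008]
ft_force: [-0.0, 0.3, -0.5]
grip_width: 0.001
```

jog_arm(
  translation=[
    [0.7, -0.3, 0],
    [1.4, -0.5, 0],
    [2, -0.7, 0],
    [2, -0.7, 0],
  ],
  turn=[0.3, 0.6, 0.8, 0.8],
)

```text
clock: 18.58
position: [0.526, -0.1066, 0.0649]
ee_rot: [0.131, 0.991, -0.0, 0.008]
ft_force: [0.4, -0.5, 0.2]
grip_width: 0.001
```

Run:
```python
from h import *
o=manip.get_obs();p=o["position"];print(o["clock"],p,o["ft_force"],where(p))
c=manip.camera("side");s=manip.camera("scene")
for n,k in(("si",c),("sc",s)):
  for r in manip.pinpoint(k,"door_edge")[:2]:
    q=atz(k,r["at"],.1);v=q[:2]-H;_,n0,u0=tcp(0);print(n,r["at"],r["confidence"],q,np.arctan2(v@n0,v@u0)-.03)
f=np.hstack([s["frame"][100:300,150:350],c["frame"][100:300,200:400]])[:,:,::-1];cv2.imwrite("pics/crop4.png",cv2.resize(f,None,fx=2,fy=2,interpolation=cv2.INTER_CUBIC))
```

```text
18.5833 [ 0.52602439 -0.1065538   0.06493085] [ 0.39582028 -0.4878631   0.16719361] (np.float64(0.090406818764792), np.float64(0.1507549961436596))
si [266.2, 214.4] 0.94 [ 0.51720663 -0.1622043   0.1       ] 0.12337364345685933
sc [210.4, 172.7] 0.66 [ 0.5197865  -0.16733646  0.1       ] 0.10463969928382885
```

View pics/crop4.png

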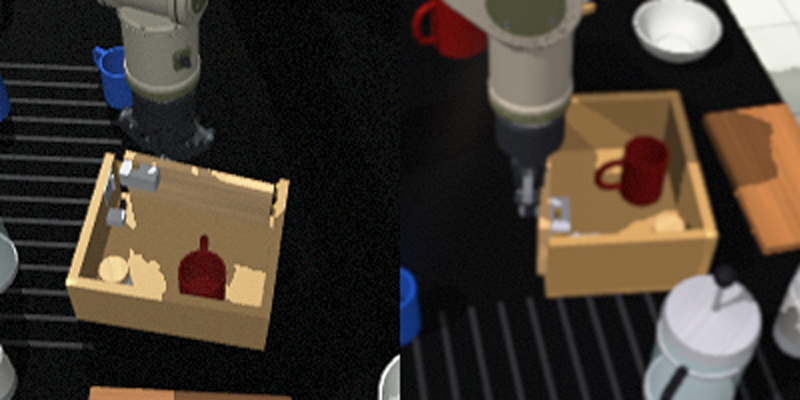

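Door is following the finger, nearly shut, and the mug stands clear. I'll keep advancing in small steps.

jog_arm(
  translation=[
    [0.7, -0.2, 0],
    [1.4, -0.4, 0],
    [2, -0.6, 0],
    [2, -0.6, 0],
  ],
  turn=[0.3, 0.6, 0.8, 0.8],
)

```text
clock: 19.12
position: [0.5281, -0.1073, 0.065]
ee_rot: [0.125, 0.992, -0.0, 0.008]
ft_force: [-0.3, -0.5, -0.4]
grip_width: 0.003
```

jog_arm(
  translation=[
    [0.5, -0.2, 0],
    [1, -0.3, 0],
    [1.5, -0.4, 0],
    [1.5, -0.4, 0],
  ],
  turn=[0.2, 0.4, 0.6, 0.6],
)

```text
clock: 19.45
position: [0.5297, -0.1077, 0.065]
ee_rot: [0.119, 0.993, -0.0, 0.008]
ft_force: [-1.2, -0.7, -0.2]
grip_width: -0.001
```

jog_arm(
  translation=[
    [0.5, -0.2, 0],
    [1, -0.3, 0],
    [1.5, -0.4, 0],
    [1.5, -0.4, 0],
  ],
  turn=[0.2, 0.4, 0.6, 0.6],
)

```text
clock: 19.78
position: [0.5312, -0.1082, 0.065]
ee_rot: [0.114, 0.993, -0.0, 0.008]
ft_force: [-1.1, -0.1, 0.5]
grip_width: -0.004
```

jog_arm(
  translation=[
    [0.5, -0.1, 0],
    [1, -0.3, 0],
    [1.5, -0.4, 0],
    [1.5, -0.4, 0],
  ],
  turn=[0.2, 0.4, 0.6, 0.6],
)

```text
clock: 20.12
position: [0.5329, -0.1086, 0.065]
ee_rot: [0.108, 0.994, -0.0, 0.008]
ft_force: [-0.0, -0.5, -0.4]
grip_width: 0.003
```

jog_arm(
  translation=[
    [0.5, -0.1, 0],
    [1, -0.3, 0],
    [1.5, -0.4, 0],
    [1.5, -0.4, 0],
  ],
  turn=[0.2, 0.4, 0.6, 0.6],
)

```text
clock: 20.45
position: [0.5345, -0.1091, 0.065]
ee_rot: [0.103, 0.995, -0.0, 0.008]
ft_force: [-0.5, -0.1, -0.3]
grip_width: -0.001
```

jog_arm(
  translation=[
    [0.5, -0.1, 0],
    [1, -0.3, 0],
    [1.5, -0.4, 0],
    [1.5, -0.4, 0],
  ],
  turn=[0.2, 0.4, 0.6, 0.6],
)

```text
clock: 20.78
position: [0.5359, -0.1094, 0.065]
ee_rot: [0.098, 0.995, -0.0, 0.008]
ft_force: [-2.0, 0.4, 0.2]
grip_width: 0.005
```

jog_arm(
  translation=[
    [0.5, -0.1, 0],
    [1, -0.2, 0],
    [1.5, -0.3, 0],
    [1.5, -0.3, 0],
  ],
  turn=[0.2, 0.4, 0.6, 0.6],
)

```text
clock: 21.12
position: [0.5372, -0.1098, 0.0649]
ee_rot: [0.092, 0.996, -0.0, 0.008]
ft_force: [-4.7, 0.1, 2.7]
grip_width: 0.001
```

jog_arm(
  translation=[
    [0.5, -0.1, 0],
    [1, -0.2, 0],
    [1.5, -0.3, 0],
    [1.5, -0.3, 0],
  ],
  turn=[0.2, 0.4, 0.6, 0.6],
)

```text
clock: 21.45
position: [0.5387, -0.1102, 0.0649]
ee_rot: [0.087, 0.996, -0.0, 0.008]
ft_force: [-4.6, 0.3, 3.7]
grip_width: -0.003
```

jog_arm(
  translation=[
    [0.5, -0.1, 0],
    [1, -0.2, 0],
    [1.5, -0.3, 0],
    [1.5, -0.3, 0],
  ],
  turn=[0.2, 0.4, 0.6, 0.6],
)

```text
clock: 21.78
position: [0.5403, -0.1105, 0.0649]
ee_rot: [0.082, 0.997, -0.0, 0.008]
ft_force: [-4.5, -0.1, 3.6]
grip_width: -0.0
```

jog_arm(
  translation=[
    [0.5, -0.1, 0],
    [1, -0.2, 0],
    [1.5, -0.3, 0],
    [1.5, -0.3, 0],
  ],
  turn=[0.2, 0.4, 0.6, 0.6],
)

```text
clock: 22.12
position: [0.5417, -0.1109, 0.0649]
ee_rot: [0.076, 0.997, -0.0, 0.008]
ft_force: [-4.5, 0.4, 3.0]
grip_width: -0.002
```

jog_arm(
  translation=[
    [0.5, -0.1, 0],
    [1, -0.2, 0],
    [1.5, -0.2, 0],
    [1.5, -0.2, 0],
  ],
  turn=[0.2, 0.4, 0.6, 0.6],
)

```text
clock: 22.45
position: [0.5432, -0.1112, 0.0649]
ee_rot: [0.071, 0.997, -0.0, 0.007]
ft_force: [-5.0, -1.1, 3.7]
grip_width: -0.001
```

jog_arm(
  translation=[
    [0.5, -0.1, 0],
    [1, -0.2, 0],
    [1.5, -0.2, 0],
    [1.5, -0.2, 0],
  ],
  turn=[0.2, 0.4, 0.6, 0.6],
)

```text
clock: 22.78
position: [0.545, -0.1116, 0.0649]
ee_rot: [0.066, 0.998, -0.0, 0.008]
ft_force: [-2.9, -0.9, 1.3]
grip_width: 0.001
```

jog_arm(
  translation=[
    [0.4, -0.1, 0],
    [0.8, -0.1, 0],
    [0.8, -0.1, 0],
  ],
  turn=[0.1, 0.3, 0.3],
)

```text
clock: 23.03
position: [0.5463, -0.1116, 0.065]
ee_rot: [0.063, 0.998, -0.0, 0.008]
ft_force: [-0.8, 0.9, -1.0]
grip_width: -0.001
```

jog_arm(
  translation=[
    [0.4, -0.1, 0],
    [0.8, -0.1, 0],
    [0.8, -0.1, 0],
  ],
  turn=[0.1, 0.3, 0.3],
)

```text
clock: 23.28
position: [0.5474, -0.1115, 0.0651]
ee_rot: [0.06, 0.998, -0.0, 0.008]
ft_force: [0.3, -0.4, 0.9]
grip_width: 0.001
```

Force fell off, so it has likely snapped. Now pressing gently into the buffer.

jog_arm(
  translation=[
    [0.4, -0.1, 0],
    [0.8, -0.1, 0],
    [0.8, -0.1, 0],
  ],
  turn=[0, 0, 0],
)

```text
clock: 23.53
position: [0.5482, -0.1116, 0.065]
ee_rot: [0.06, 0.998, -0.0, 0.008]
ft_force: [-0.2, 0.5, 0.3]
grip_width: -0.0
```

jog_arm(
  translation=[
    [0.4, -0.1, 0],
    [0.8, -0.1, 0],
    [0.8, -0.1, 0],
  ],
  turn=[0, 0, 0],
)

```text
clock: 23.78
position: [0.5486, -0.1117, 0.065]
ee_rot: [0.06, 0.998, -0.0, 0.008]
ft_force: [-4.8, 0.2, 3.7]
grip_width: 0.003
```

jog_arm(
  translation=[
    [0.4, 0, 0],
    [0.8, 0, 0],
    [0.8, 0, 0],
  ],
  turn=[0, 0, 0],
)

```text
clock: 24.03
position: [0.5487, -0.1116, 0.0649]
ee_rot: [0.06, 0.998, -0.0, 0.007]
ft_force: [-5.7, 0.8, 5.3]
grip_width: -0.004
```

jog_arm(
  translation=[
    [0.6, 0, 0],
    [1.2, 0, 0],
    [1.2, 0, 0],
  ],
  turn=[0, 0, 0],
)

```text
clock: 24.28
position: [0.5489, -0.1116, 0.0647]
ee_rot: [0.06, 0.998, 0.0, 0.006]
ft_force: [-9.2, 1.1, 6.7]
grip_width: -0.0
```

Run:
```python
from h import *
o=manip.get_obs();p=o["position"];print(o["clock"],p,o["ft_force"],o["torque"],where(p))
```

```text
24.2833 [ 0.54886604 -0.11164915  0.06467862] [-9.1806641   1.05354279  6.68236005] [0.31806714 1.73885894 0.02599997] (np.float64(-0.06615614490123048), np.float64(0.1497214311793033))
```

jog_arm(
  translation=[
    [0.7, 0, 0.2],
    [1.4, 0, 0.4],
    [1.4, 0, 0.4],
  ],
  turn=[0, 0, 0],
)

```text
clock: 24.53
position: [0.5489, -0.1116, 0.0647]
ee_rot: [0.06, 0.998, 0.0, 0.004]
ft_force: [-9.6, 0.7, 6.5]
grip_width: -0.001
```

jog_arm(
  translation=[
    [0.8, 0, 0.2],
    [1.6, 0, 0.4],
    [1.6, 0, 0.4],
  ],
  turn=[0, 0, 0],
)

```text
clock: 24.78
position: [0.5489, -0.1116, 0.0646]
ee_rot: [0.06, 0.998, 0.0, 0.003]
ft_force: [-10.6, 1.0, 7.0]
grip_width: 0.001
```

The press reached 10.6 N with a firm stop. I'll back off slowly and check that the door holds.

jog_arm(
  translation=[
    [-0.7, 0, 0],
    [-2, 0, 0],
    [-5, 1, 0],
    [-10, 2, 0],
    [-18, 3, 0],
    [-28, 4, 0],
    [-40, 6, 0],
    [-55, 8, 0],
    [-60, 8, 0],
    [-60, 8, 0],
  ],
  turn=[0, 0, 0, 0, 0, 0, 0, 0, 0, 0],
)

```text
clock: 25.62
position: [0.4879, -0.1034, 0.0647]
ee_rot: [0.061, 0.998, 0.001, 0.003]
ft_force: [0.6, -0.4, -0.0]
grip_width: -0.001
```

jog_arm(
  translation=[
    [0, 0, 15],
    [0, 0, 45],
    [0, 0, 80],
    [-5, 20, 120],
    [-10, 50, 150],
    [-15, 85, 170],
    [-20, 115, 180],
    [-25, 145, 180],
    [-30, 170, 180],
    [-30, 170, 180],
  ],
  turn=[0, 0, 0, 0, 0, 0, 0, 0, 0, 0],
)

```text
clock: 26.45
position: [0.4574, 0.0722, 0.2452]
ee_rot: [0.057, 0.998, 0.002, 0.003]
ft_force: [1.0, 1.0, 0.5]
grip_width: -0.002
```

Run:
```python
from h import *
o=manip.get_obs();p=o["position"];print(o["clock"],p,o["ft_force"])
c=manip.camera("side");s=manip.camera("scene")
for n,k in(("si",c),("sc",s)):
  for r in manip.pinpoint(k,"door_edge")[:2]:
    q=atz(k,r["at"],.1);v=q[:2]-H;_,n0,u0=tcp(0);print(n,r["at"],r["confidence"],q,np.arctan2(v@n0,v@u0)-.03)
  for r in manip.pinpoint(k,"mug_center")[:3]: print(n,"mug",r["confidence"],atz(k,r["at"],.0455))
f=np.hstack([s["frame"][100:300,150:350],c["frame"][100:300,200:400]])[:,:,::-1];cv2.imwrite("pics/crop5.png",cv2.resize(f,None,fx=2,fy=2,interpolation=cv2.INTER_CUBIC))
```

```text
26.45 [0.45740374 0.07215632 0.2452057 ] [0.97023283 0.96846088 0.54405269]
si [278.6, 216.6] 0.78 [ 0.54316025 -0.17350121  0.1       ] -0.00981337266491454
si mug 0.83 [ 0.38540889 -0.39059768  0.0455    ]
si mug 0.81 [ 0.35376312 -0.19838835  0.0455    ]
si mug 0.75 [ 0.68590518 -0.05784209  0.0455    ]
sc [203.5, 183.6] 0.83 [ 0.55496564 -0.18113952  0.1       ] -0.06892363815887814
sc mug 0.79 [ 0.35614755 -0.18724997  0.0455    ]
sc mug 0.7 [ 0.67978602 -0.05898804  0.0455    ]
sc mug 0.58 [ 0.38829239 -0.38297811  0.0455    ]
```

View pics/crop5.png

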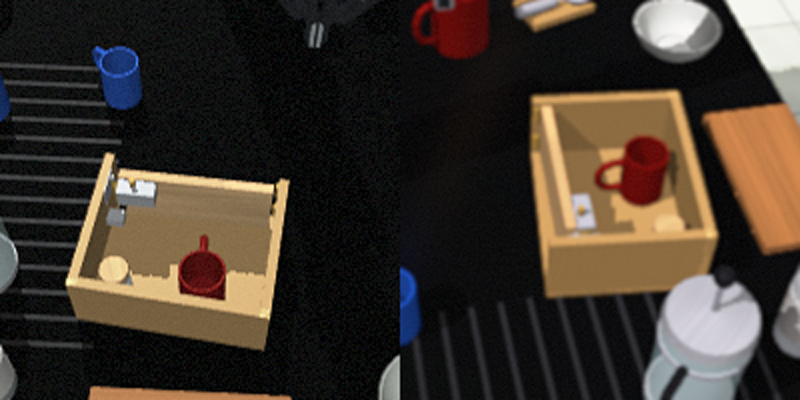

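jog_arm(
  translation=[
    [0, 0, 0],
    [0, 0, 0],
    [0, 0, 0],
    [0, 0, 0],
    [0, 0, 0],
    [0, 0, 0],
    [0, 0, 0],
    [0, 0, 0],
    [0, 0, 0],
    [0, 0, 0],
    [0, 0, 0],
    [0, 0, 0],
  ],
  turn=[0, 0, 0, 0, 0, 0, 0, 0, 0, 0, 0, 0],
)

```text
clock: 27.75
position: [0.4582, 0.0654, 0.2447]
ee_rot: [0.062, 0.998, 0.001, 0.003]
ft_force: [0.5, -0.3, -0.0]
grip_width: -0.0
```

Run:
```python
from h import *
p=(.6412,-.0794,-.138);_,n0,u0=tcp(0)
for i in range(3):
  for n in("side","scene"):
    k=manip.camera(n)
    for l,z,d in(("door_edge",.1,.03),("tongue_tip",.083,0)):
      for r in manip.pinpoint(k,l)[:1]:
        q=atz(k,r["at"],z);v=q[:2]-H;print(n,l,np.round(r["at"]),round(r["confidence"],2),round(np.arctan2(v@n0,v@u0)-d,3),round(np.linalg.norm(v),3))
s=k
def edge(th):
    q,n,u=tcp(th,.006,.2);return (*q,.1)
a=cv2.resize(s["frame"][150:230,180:300,::-1],None,fx=5,fy=5,interpolation=cv2.INTER_CUBIC)
for th,c in((-.065,(0,255,0)),(.03,(0,0,255))):
    P=[((proj(s,(*tcp(th,.006,r)[0],.1))-[180,150])*5).astype(int).tolist() for r in(.05,.2)];cv2.line(a,P[0],P[1],c,1)
cv2.imwrite("pics/crop6.png",a)
```

```text
side door_edge [279. 216.] 0.79 -0.014 0.21
side tongue_tip [288. 221.] 0.38 -0.085 0.212
scene door_edge [208. 182.] 0.92 -0.045 0.208
scene tongue_tip [205. 189.] 0.52 -0.06 0.214
side door_edge [281. 216.] 0.96 -0.033 0.21
side tongue_tip [289. 220.] 0.62 -0.096 0.21
scene door_edge [206. 184.] 0.83 -0.071 0.211
scene tongue_tip [204. 194.] 0.4 -0.128 0.213
side door_edge [281. 217.] 0.77 -0.03 0.214
side tongue_tip [288. 222.] 0.59 -0.084 0.216
scene door_edge [206. 185.] 0.84 -0.079 0.212
scene tongue_tip [206. 188.] 0.35 -0.049 0.212
```

View pics/crop6.png

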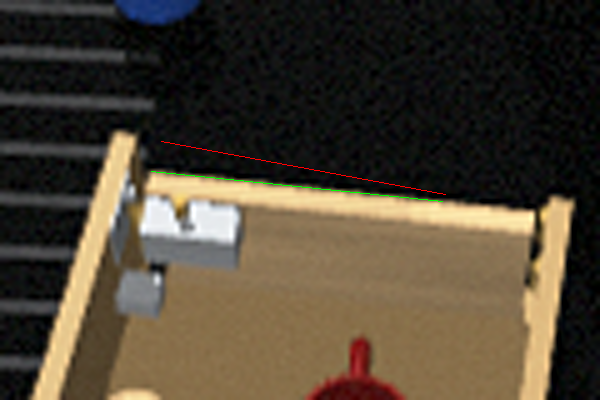

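The outer edge of the door lies on the green line for -0.065 rad, three seconds after release, so the latch is holding. I'm handing in.

```bash
python3 -c "
from workcell import manip
print(manip.hand_in())"
```

```text
the job is handed in; nothing more can be done
None
```

I stood the small red mug upright in the tidy's bay, let go of it, then swung the door shut and pressed it until the latch held. I handed the job in at about 28 s on the robot's clock.

- **Mug:** it stands at about (0.685, -0.055), clear of the walls, the jar and the door. The later pictures show it upright after release.
- **Latching:** the push stayed near 5 N while the tongue rode over the strike, then dropped to almost nothing as it snapped. I then pressed against the buffer to 10.6 N. That is about 12.7 N in total counting the upward friction, the highest force I read while pushing the door. Readings come only at the end of each move, so I did not see force peaks in between.
- **Door holding:** about three seconds after I backed away, the door's edge still matched an opening angle of -0.065 rad in the scene picture. That is the very end of the latched range. The networks' estimates of the angle scattered from -0.01 to -0.08 rad, with the side camera reading more open. An unlatched door would have sprung back noticeably further.
- **Other objects:** I touched nothing but the mug and the door. The last pictures show the jar, cafetiere and big mug apparently undisturbed, but I did not re-measure them at the end.

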